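# Raise the telescoping table lamp and click its lock button out

### The job

The telescoping table lamp has been pushed down. Draw its head up by the knob as far as it goes and, holding it up, turn it clockwise (seen from above) until you feel the lock button snap out of the sleeve; then let go, so that the lamp stays up by itself. Forced on past the click, the button slips back in. Leave everything else on the stand where it is.

Things in the scene. Friction and masses are not known exactly. Their poses are not given: they have to be found in the camera images.
- lamp_base: The lamp's round dark base, 130 mm wide, 14 mm high, bolted down; origin at the centre of its underside, on the lamp's upright axis. A fixed upright steel sleeve, 39 mm wide, stands on it, its rim 124 mm above the underside.
- lamp_window (a point): Round dark window (11 mm) in the side of the sleeve, 108 mm above the base's underside, on its +x side, 19.5 mm from the axis: the hole in which the domed lock button comes out. At the click the turn, until then helped by the spring, is suddenly resisted by 0.1 N m or more. A turn harder than 0.1 to 0.25 N m, or a pull down of over 12 N, forces the button back in and past the window; turned back, it clicks again.
- lamp_grip (a point): Point on the lamp's axis at gripping height in the round fluted knob on top of the head: an upright cylinder 34 mm wide, 50 mm high. The point is 30 mm above the knob's foot, 20 mm below its top. It rises with the head, but its orientation does not follow the turning.
- lamp_shade (a point): Centre of the underside of the dark domed shade (92 mm wide, 32 mm high) right below the knob. Knob, shade and stem are one head (0.3 kg) that turns about the upright axis. How far it must turn to click is not known: 0.5 to 2.1 rad, clockwise from above, in one or more grasps. Free turning takes 0.02 N m. There is a dead end 0.9 rad past the window. This point does not turn.
- lamp_lift (a joint): How far the head is drawn up, m: 0 fully down, 0.081 at the firm upper stop, about 0.080 when locked. Raising takes about 4 N. Let go unlocked, the head sinks down by itself but keeps its turned angle.
- lamp_button (a joint): How far the stem's spring lock button is out, m: 0 (within 0.0005) while hidden, pressed against the sleeve's inside; about 0.003 fully clicked out through the window. It comes out only with the head within 4 mm of its upper stop and turned so that the button meets the window; the spring helps the turn over the last 0.2 rad (up to 0.25 N m). Where the button points at the start cannot be seen.
- salt_cellar_mid (a point): small round wooden salt cellar with a lid, 70 mm wide, 67 mm high; point at its centre, 33 mm up. Bystander.
- matchbox_mid (a point): small dark flat box, 46x78x18 mm; point at its centre, 9 mm up. Bystander.
- bitters_a_mid (a point): small dasher bottle, 47 mm wide, 138 mm high; point at its centre, 69 mm up. Bystander.
- bar_votive_mid (a point): glass candle holder, 73 mm wide, 104 mm high; point at its centre, 52 mm up. Bystander.
- shaker_1_mid (a point): metal shaker cup, 68 mm wide, 133 mm high; point at its centre, 66 mm up. Bystander.
- jigger_mid (a point): hourglass-shaped double measure, 41 mm wide, 97 mm high; point at its centre, 48 mm up. Bystander.
There are look-alikes about, which are no part of the job. Leave any red look-alike of the lamp_base alone.

How it is judged (in metres and radians):
At the end, for the whole second after the job is handed in: the head is up (at least 77 mm of the 81 mm), the lock button stands out through the window by at least 2.4 of its 3 mm, and the head stays there at rest when let go (value of joint lamp_lift above 0.077 m and value of joint lamp_button above 0.0024 m and velocity of joint lamp_lift between -0.005 and 0.005 m/s); the robot touches nothing.
It fails at once if a bystander is moved by more than 30 mm (distance of any of salt_cellar_mid, matchbox_mid, bitters_a_mid, bar_votive_mid, shaker_1_mid, jigger_mid from where it was at the start of the episode above 0.03 m).
It also fails if it takes over 64 s, if anything falls off the work surface, if the arm or the gripper's body presses on something with over 40 N, if the wrist force passes 120 N, or if a joint passes its speed limit or range.

### The arm

A 6-joint arm with a two-finger parallel gripper is mounted at the origin on a cart in front of the work surface, level with it; the furniture and walls round the work are solid. World frame = base frame: x ahead of the robot, y to its left, z up, the work surface at z = 0. Lengths are in m, angles in degrees, forces in N, time in s.
With the tool pointing down it reaches from about 0.325 to 0.85 m from the base axis. Payload 15.5 kg.
Tool frame: the origin (TCP) lies at the very end of the fingers, on their centre line; the grasp point (between the pads) lies arm.grip_depth behind it (arm.grip_depth is the distance from the TCP to the grasp point, in m); z points along the fingers, y is the direction in which the jaws open and shut (so a half turn about z gives the same grasp; the last joint's range is limited). The gripper opens to 91 mm and grips with 3 to 60 N. Pads are 32 mm wide; open, the fingers measure 118 mm over their backs; the gripper's body (76 mm by 178 mm) begins 60 mm behind the grasp point.
Start: joints at [60.361, 28.281, 77.091, -0, 74.628, -5.472], TCP at [0.256, 0.57, 0.178] pointing down, gripper open.
Joint ranges: [-166.48, 166.48], [-47.26, 123.95], [12.59, 153.08], [-70.14, 250.14], [6.76, 159.57], [-176.63, 176.63]. Speed limits (degrees/s): [108.29, 108.29, 147.25, 172.46, 172.46, 172.46].

### API

Orientations are given as a 3x3 rotation matrix whose columns are the frame's x, y, z axes.
In Python, from rig import arm gives the robot as it stands. Calls block until the motion is done:
- arm.move_to(position, orientation): joint-space move of the TCP to a pose.
- arm.move_l(position, orientation=None, feed=0.15): straight line of the TCP; orientation=None keeps the orientation; feed is the mean speed in m/s.
- arm.move_joints(angles): joint-space move.
- arm.grip(opening): finger opening in m; the grip force is fixed at half the most; returns when the fingers have stopped.
- arm.sleep(seconds).
- arm.solve_ik(position, orientation): joint angles nearest the present ones, or None.
- arm.snapshot(name): name is "scene" or "top"; returns the picture (384x512x3 uint8, red, green, blue); there is no depth.
- arm.get_calibration(name): a dict with "intrinsics" (3x3 intrinsics, pixels), "cam_to_world" (4x4, takes a point from camera to world coordinates). Camera axes: x right, y down, z forward; pixel columns grow to the right and rows downward; lengths in m; the calibration is good to about 2 mm. A picture is of the moment at which its call begins. get_calibration takes no time and is no camera call.
A pose or a line that the arm cannot do raises arm.Unreachable and nothing moves.
- arm.sign_off(): hands the job in, once; it reports no verdict.
Readings, each from a call of its own:
- arm.current_t(): time.
- arm.current_joint_positions(): joint angles.
- arm.current_dq(): joint speeds.
- arm.current_tau(): joint torques, N m.
- arm.current_ee_pos(): TCP position.
- arm.current_tool_rot(): TCP orientation.
- arm.current_force(): force on the tool from outside, world axes, zero at the start.
- arm.current_torque(): the same for the moment, N m.
- arm.current_width(): finger opening in m.
Only numpy, scipy, OpenCV 4.12 (cv2) and the standard library are available. Lean on these libraries where they do the work, as an engineer would, in place of code of your own. Each camera call takes 0.05 s, during which the arm holds its last target. There are 200 camera calls.

## Working session

There is one attempt and no reset: what is moved stays moved. The work goes in short steps, each a Python script; the robot and the scene stay as the last script left them, time stands still between calls to the robot, and variables do not carry over. Pictures are saved under pics/ and viewed, about 8 in all and at most 12, crops included, and the job is handed in when it is done.

```bash
mkdir -p pics; python3 - <<'E'
from rig import arm
import cv2
for n in("scene","top"):
    cv2.imwrite(f"pics/{n}0.png",cv2.resize(arm.snapshot(n)[:,:,::-1],(800,600),interpolation=cv2.INTER_CUBIC))
    c=arm.get_calibration(n);print(c["intrinsics"],c["cam_to_world"])
print(arm.grip_depth,arm.current_t(),arm.current_tool_rot())
E
```

```text
[[377.78691263   0.         253.21409838]
 [  0.         377.78691263 184.87853572]
 [  0.           0.           1.        ]] [[-0.65672084 -0.37921195  0.65185584 -0.02551466]
 [-0.75411845  0.3357304  -0.56443818  0.42243159]
 [-0.00480612 -0.86225483 -0.50645188  0.5758804 ]
 [ 0.          0.          0.          1.        ]]
[[397.44880278   0.         254.87746385]
 [  0.         397.44880278 195.45899837]
 [  0.           0.           1.        ]] [[-5.93852710e-05 -9.89284582e-01  1.46000043e-01  4.02244902e-01]
 [-9.99854503e-01  2.54918631e-03  1.68663928e-02 -4.74658460e-02]
 [-1.70578436e-02 -1.45977799e-01 -9.89140795e-01  1.17884085e+00]
 [ 0.00000000e+00  0.00000000e+00  0.00000000e+00  1.00000000e+00]]
0.0188 0.1 [[-9.12348098e-01  4.09415005e-01 -5.49948762e-04]
 [ 4.09415360e-01  9.12347599e-01 -9.59652771e-04]
 [ 1.08848189e-04 -1.10069485e-03 -9.99999388e-01]]
```

View pics/scene0.png

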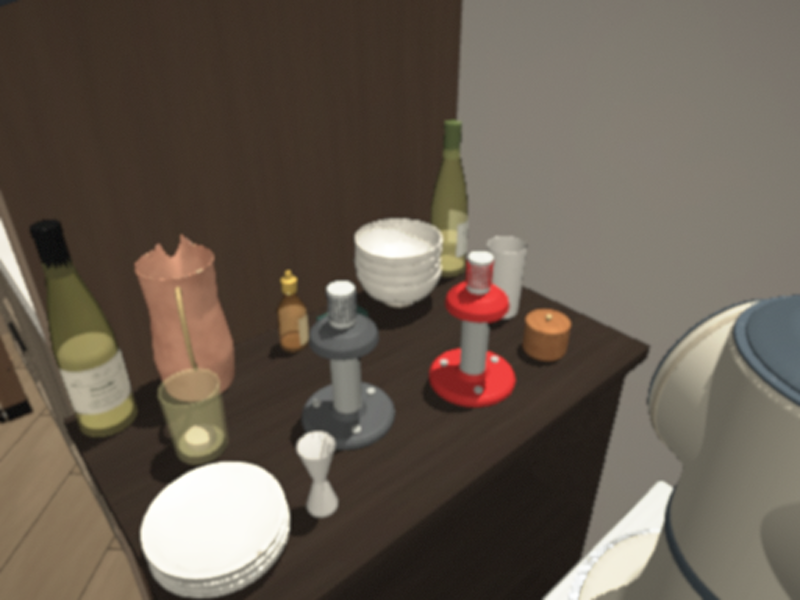

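View pics/top0.png

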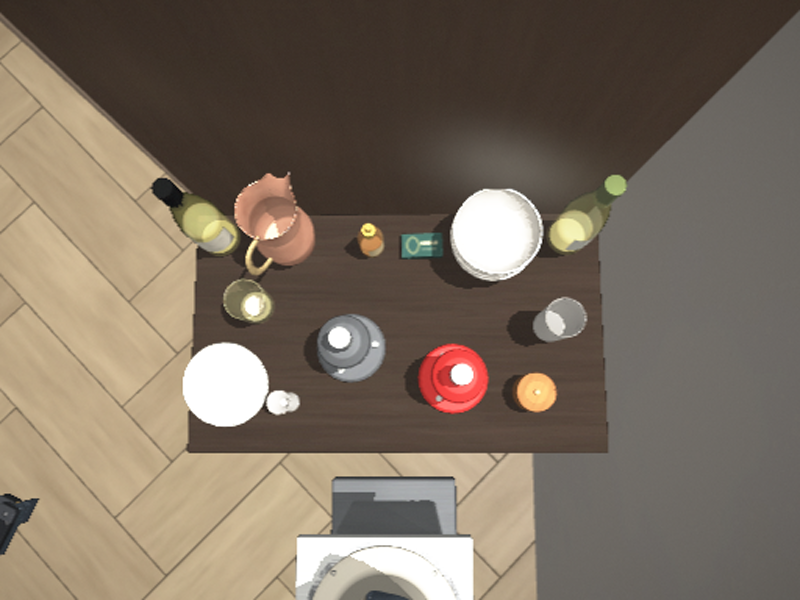

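The grey lamp is at scene (345,370) and top (351,348). The red one is at scene (475,330) and top (453,378), and it is the look-alike to leave alone. The grey lamp fits because the task describes a dark base and shade. I'll confirm it in an enlarged crop.

```bash
python3 - <<'E'
from rig import arm
import cv2,numpy as np
a=arm.snapshot("scene")[165:295,180:270,::-1];b=arm.snapshot("top")[190:255,190:255,::-1]
A=cv2.resize(a,None,fx=4.5,fy=4.5,interpolation=cv2.INTER_CUBIC);B=cv2.resize(b,None,fx=6,fy=6,interpolation=cv2.INTER_CUBIC)
o=np.zeros((590,800,3),np.uint8);o[:585,:405]=A[:585,:405];o[:390,410:800]=B;cv2.imwrite("pics/crop1.png",o)
E
```

```text
(no output)
```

View pics/crop1.png

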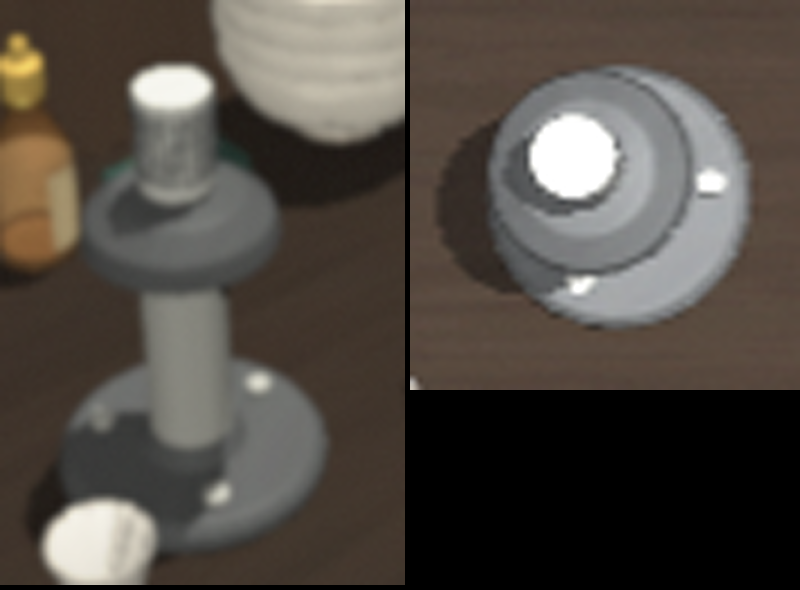

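The crop confirms it: a dark grey base and shade with a steel sleeve and knob. The knob-top centre is at crop (173,88) in scene and (573,156) in top; the base centre in top is at (620,196).

```bash
cat > h.py <<'E'
from rig import arm
import numpy as np
def ray(n,u,v):
    c=arm.get_calibration(n);T=c["cam_to_world"];d=T[:3,:3]@np.linalg.solve(c["intrinsics"],[u,v,1]);return T[:3,3],d/np.linalg.norm(d)
def atz(n,u,v,z):
    o,d=ray(n,u,v);return o+d*(z-o[2])/d[2]
def tri(p,q):
    o1,d1=ray("scene",*p);o2,d2=ray("top",*q);s=np.linalg.lstsq(np.c_[d1,-d2],o2-o1,rcond=None)[0]
    a,b=o1+s[0]*d1,o2+s[1]*d2;return (a+b)/2,np.linalg.norm(a-b)
E
python3 - <<'E'
from h import *
print(tri((218.4+.1,184.6),(217.2+.1,216)), atz("top",225,222.7,.014))
for z in(.2,.21,.22):print(z,atz("top",217.2,216,z),atz("scene",218.4,184.6,z))
s=800/512
for n,u,v,z in(("bitters",371,230,.138),("jigger",290,402,.09),("votive",247,300,.1),("matchbox",421,245,.018),("redtop",461,374,.21),("bowl",497,225,.1)):print(n,atz("top",u/s,v/s,z))
E
```

```text
(array([0.49466677, 0.06117251, 0.20711743]), np.float64(0.0007093460482854728)) [0.49352963 0.06016624 0.014     ]
0.2 [0.495575   0.06249386 0.2       ] [0.50453454 0.05412396 0.2       ]
0.21 [0.49462153 0.06137049 0.21      ] [0.490433   0.06392249 0.21      ]
0.22 [0.49366805 0.06024713 0.22      ] [0.47633146 0.07372102 0.22      ]
bitters [0.6876075  0.01732641 0.138     ]
jigger [0.39375385 0.15925952 0.09      ]
votive [0.57182125 0.23806621 0.1       ]
matchbox [ 0.69047005 -0.07128348  0.018     ]
redtop [ 0.43757445 -0.12817607  0.21      ]
bowl [ 0.70614951 -0.20543116  0.1       ]
```

```bash
python3 - <<'E'
from h import *
p=arm.current_ee_pos();arm.move_l([p[0],p[1],.38],feed=.3)
R=np.array([[-1,0,0],[0,1,0],[0,0,-1.]])
q=np.array(arm.solve_ik([.494,.061,.33],R));print(q)
from scipy.spatial.transform import Rotation as S
# jaw yaw such that J6=-150; assume J6 + = clockwise from above; choose by IK
for s in(1,-1):
    R2=S.from_euler('z',s*(q[5]+150),degrees=True).as_matrix()@R
    j=arm.solve_ik([.494,.061,.33],R2);print(s,j)
q[5]=-150;arm.move_joints(q)
print(arm.current_ee_pos(),arm.current_tool_rot(),arm.current_t())
print(arm.current_force(),arm.current_torque())
E
```

```text
[ 1.62348518e-01  1.07956309e+01  8.01571354e+01 -2.54444375e-14
  8.90472338e+01 -8.98376515e+01]
1 [ 1.62348518e-01  1.07956309e+01  8.01571354e+01 -2.54444375e-14
  8.90472338e+01 -1.50000000e+02]
-1 [ 1.62348518e-01  1.07956309e+01  8.01571354e+01 -2.54444375e-14
  8.90472338e+01 -2.96753030e+01]
[0.49397722 0.06138517 0.32990284] [[-4.97505106e-01 -8.67461027e-01 -1.90037043e-04]
 [-8.67461048e-01  4.97505098e-01  9.36932072e-05]
 [ 1.32691919e-05  2.11462581e-04 -9.99999978e-01]] 3.2667
[0.17674619 0.42818727 0.3247308 ] [ 0.05812479  0.1351832  -0.00591764]
```

```bash
python3 - <<'E'
from h import *
import cv2
arm.move_l([.494,.061,.25],feed=.2);arm.move_l([.494,.061,.169],feed=.1)
print(arm.current_force())
i=arm.snapshot("scene")[120:300,150:300,::-1];cv2.imwrite("pics/g1.png",cv2.resize(i,(500,600),interpolation=cv2.INTER_CUBIC))
arm.grip(.02);print("w",arm.current_width(),arm.current_force(),arm.current_torque(),arm.current_t())
E
```

```text
[0.32977768 0.11977401 0.42366331]
w 0.03232651359385057 [-4.19203571  2.4780619   3.51920871] [0.67292914 0.81433054 0.00563005] 5.7667
```

View pics/g1.png

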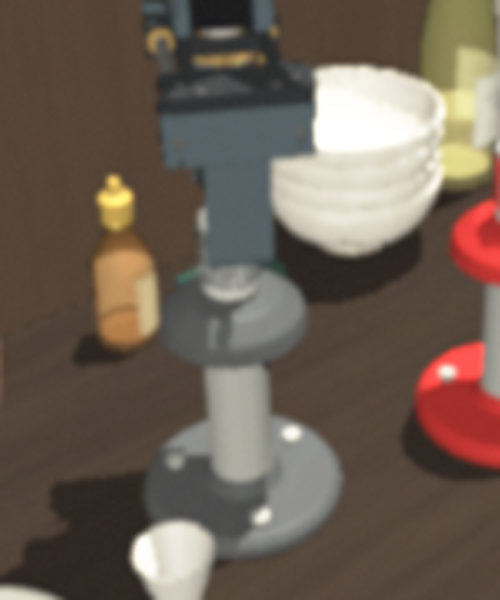

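The picture shows the fingers straddling the knob just above the shade. The closed width is 32 mm, so it holds. Next I lift it to the stop.

```bash
python3 - <<'E'
from h import *
d=np.array([-.867,.4975])
x,y=np.array([.494,.061])+.0008*d
arm.move_l([x,y,.2],feed=.1);print(arm.current_force())
arm.move_l([x,y,.244],feed=.1);print(arm.current_force())
z=.244
f0=arm.current_force()[2]
while z<.256:
    z+=.001;arm.move_l([x,y,z],feed=.02);f=arm.current_force();print(round(z,4),np.round(f,1),np.round(arm.current_ee_pos(),4),arm.current_t())
    if f[2]<f0-10:break
E
```

```text
[-0.23329053  1.04180727 -0.78077434]
[ 1.00159807  1.31684285 -1.92304377]
0.245 [ 1.2  0.8 -2.9] [0.4932 0.0614 0.2446] 7.0667
0.246 [ 0.  -0.8 -3. ] [0.4933 0.0614 0.246 ] 7.3167
0.247 [ 0.3  0.5 -1.6] [0.4933 0.0614 0.2471] 7.5667
0.248 [-0.2 -1.1  0.4] [0.4933 0.0614 0.2481] 7.8167
0.249 [ 0.4  0.3 -2.6] [0.4933 0.0614 0.249 ] 8.0667
0.25 [ 0.9  0.4 -6.6] [0.4933 0.0614 0.2499] 8.3167
0.251 [  3.4   0.4 -22.2] [0.4929 0.0614 0.2502] 8.5667
```

```bash
cat >> h.py <<'E'
X,Y,Z=.4933,.0614,.2496
R0=np.array([[-1,0,0],[0,1,0],[0,0,-1.]])
def base(z=Z): return np.array(arm.solve_ik([X,Y,z],R0))
def rd(n=4):
    t=[];f=[]
    for _ in range(n): t.append(arm.current_torque());f.append(arm.current_force());arm.sleep(.02)
    return np.mean(t,0),np.mean(f,0)
E
python3 - <<'E'
from h import *
q=base();q[5]=-150;arm.move_joints(q);arm.sleep(.2)
for k in range(12):
    t,f=rd();print(round(q[5],1),"tz %.3f"%t[2],np.round(f,1),"z %.4f"%arm.current_ee_pos()[2],arm.current_t())
    if k and (t[2]<-.04 or t[2]>.06):break
    q[5]+=2.5;arm.move_joints(q)
E
```

```text
-150.0 tz 0.006 [-0.1  0.  -4.2] z 0.2499 9.0833
-147.5 tz 0.001 [-1.5 -0.1 -1.3] z 0.2498 9.4
-145.0 tz -0.046 [-1.8  0.8 -2.7] z 0.2496 9.7167
```

```bash
python3 - <<'E'
from h import *
q=base();q[5]=arm.current_joint_positions()[5]
q[5]=-145
for k in range(30):
    t,f=rd(5);print(round(q[5],1),"tz %.3f"%t[2],np.round(f,1),"%.2f"%arm.current_joint_positions()[5],"%.1f"%arm.current_t())
    if t[2]<-.08 or t[2]>.06:break
    q[5]+=2.5;arm.move_joints(q)
E
```

```text
-145.0 tz 0.008 [-1.6  0.9 -2.4] -145.07 9.8
-142.5 tz -0.028 [-2.3  1.6 -2.8] -142.59 10.1
-140.0 tz -0.001 [-2.6  2.4 -3. ] -140.10 10.5
-137.5 tz 0.004 [-3.7  3.3 -3.2] -137.62 10.8
-135.0 tz -0.005 [-3.8  4.4 -2.7] -135.11 11.1
-132.5 tz -0.030 [-4.3  4.4 -2.8] -132.61 11.5
-130.0 tz -0.016 [-4.9  5.1 -2.9] -130.11 11.8
-127.5 tz 0.002 [-4.9  5.2 -2.9] -127.61 12.1
-125.0 tz -0.016 [-4.7  5.7 -2.7] -125.11 12.5
-122.5 tz -0.002 [-5.7  6.5 -2.4] -122.61 12.8
-120.0 tz -0.032 [-5.3  7.1 -2.5] -120.11 13.1
-117.5 tz 0.027 [-5.4  7.8 -2.8] -117.61 13.5
-115.0 tz 0.005 [-5.7  7.6 -2.1] -115.11 13.8
-112.5 tz 0.037 [-5.8  9.1 -3. ] -112.62 14.1
-110.0 tz -0.015 [-6.4  8.9 -2.3] -110.11 14.5
-107.5 tz 0.007 [-5.8  9.9 -2.6] -107.62 14.8
-105.0 tz -0.019 [-6.1 10.6 -2.8] -105.11 15.1
-102.5 tz 0.042 [-5.7 11.  -2.9] -102.62 15.5
-100.0 tz -0.018 [-6.1 11.4 -2.7] -100.11 15.8
-97.5 tz 0.011 [-6.5 12.1 -2.9] -97.61 16.1
-95.0 tz 0.013 [-6.1 12.6 -3. ] -95.12 16.5
-92.5 tz -0.020 [-6.4 13.4 -2.7] -92.61 16.8
-90.0 tz 0.056 [-6.1 13.6 -2.7] -90.12 17.1
-87.5 tz 0.016 [-6.1 14.1 -2.5] -87.62 17.5
-85.0 tz 0.006 [-5.9 14.5 -2.7] -85.11 17.8
-82.5 tz 0.037 [-6.1 15.5 -3.2] -82.61 18.1
-80.0 tz 0.042 [-5.7 16.  -3.3] -80.12 18.5
-77.5 tz 0.035 [-5.8 16.5 -3. ] -77.62 18.8
-75.0 tz -0.011 [-5.3 17.5 -3.2] -75.11 19.1
-72.5 tz 0.030 [-4.9 17.9 -3.4] -72.61 19.5
```

The side load is growing because the grasp is slightly off the axis. I'll relax it by shifting the TCP along the force, then carry on.

```bash
cat >> h.py <<'E'
def run(j6,xy,step,n,g=.00006,hi=.08,lo=-.09):
    xy=np.array(xy,float)
    for k in range(n):
        R=R0.copy();q=np.array(arm.solve_ik([*xy,Z],R0));q[5]+=j6+89.8376515 if 0 else 0
        q[5]=j6;arm.move_joints(q)
        t,f=rd(5);print(round(j6,1),"tz %.3f"%t[2],np.round(f,1),np.round(xy,4),"%.1f"%arm.current_t())
        if t[2]>hi or t[2]<lo:break
        xy+=g*f[:2]*min(1,1);j6+=step
E
sed -i '/R=R0.copy/s/.*/        q=np.array(arm.solve_ik([*xy,Z],R0))/' h.py
python3 - <<'E'
from h import *
run(-72.5,(X,Y),0,6)
E
```

```text
-72.5 tz 0.026 [-5.3 18.1 -3.6] [0.4933 0.0614] 20.1
-72.5 tz 0.038 [-4.2 12.  -3.7] [0.493  0.0625] 20.4
-72.5 tz 0.025 [-3.3  8.  -3.7] [0.4927 0.0632] 20.7
-72.5 tz 0.038 [-2.5  5.3 -3.3] [0.4925 0.0637] 21.1
-72.5 tz -0.008 [-2.1  4.9 -3.5] [0.4924 0.064 ] 21.4
-72.5 tz 0.029 [-0.8  3.1 -3.4] [0.4923 0.0643] 21.7
```

```bash
python3 - <<'E'
from h import *
run(-71,(.4923,.0645),2,25)
E
```

```text
-71 tz -0.048 [-0.4  2.  -2.7] [0.4923 0.0645] 22.1
-69 tz -0.066 [-0.1  0.6 -2.3] [0.4923 0.0646] 22.4
-67 tz -0.024 [ 0.9  1.  -2.4] [0.4923 0.0647] 22.7
-65 tz -0.062 [ 1.4  1.3 -2.9] [0.4923 0.0647] 23.1
-63 tz -0.012 [ 1.3  0.8 -2.3] [0.4924 0.0648] 23.4
-61 tz -0.047 [ 0.8  1.  -2.8] [0.4925 0.0649] 23.7
-59 tz -0.064 [ 0.7  1.5 -1.9] [0.4925 0.0649] 24.1
-57 tz -0.107 [ 0.4  1.5 -3.1] [0.4926 0.065 ] 24.4
```

The torque has gone negative, so the spring is helping. I'll use finer steps from here.

```bash
python3 - <<'E'
from h import *
run(-56,(.4926,.065),1,22,hi=.06,lo=-9)
E
```

```text
-56 tz -0.098 [ 0.9  1.9 -2.9] [0.4926 0.065 ] 24.7
-55 tz -0.120 [ 0.6  1.4 -4. ] [0.4927 0.0651] 25.1
-54 tz -0.136 [ 0.2  1.4 -4. ] [0.4927 0.0652] 25.4
-53 tz -0.158 [ 0.1  1.  -3.9] [0.4927 0.0653] 25.7
-52 tz -0.176 [-0.   0.4 -2.8] [0.4927 0.0653] 26.1
-51 tz -0.181 [-0.4  0.5 -3.1] [0.4927 0.0654] 26.4
-50 tz -0.179 [ 0.2 -0.  -3.5] [0.4927 0.0654] 26.7
-49 tz -0.114 [ 0.4 -0.1 -3.7] [0.4927 0.0654] 27.1
-48 tz -0.104 [ 1.  -0.7 -3.9] [0.4927 0.0654] 27.4
-47 tz -0.055 [ 0.6 -0.  -3.9] [0.4928 0.0653] 27.7
-46 tz -0.048 [ 0.6 -0.3 -3.5] [0.4928 0.0653] 28.1
-45 tz -0.028 [ 1.   0.1 -3.5] [0.4928 0.0653] 28.4
-44 tz -0.014 [ 0.4  0.7 -3.1] [0.4929 0.0653] 28.7
-43 tz -0.027 [ 0.6  0.2 -3.7] [0.4929 0.0654] 29.1
-42 tz 0.004 [ 0.4  1.3 -3.2] [0.493  0.0654] 29.4
-41 tz -0.007 [ 0.8  0.1 -3.5] [0.493  0.0655] 29.7
-40 tz 0.031 [ 0.9  0.2 -3.5] [0.493  0.0655] 30.1
-39 tz 0.054 [ 1.2  0.8 -3.3] [0.4931 0.0655] 30.4
-38 tz 0.121 [ 1.1 -0.4 -3.2] [0.4932 0.0655] 30.7
```

There is a clear resistance at -38° (+0.12 N m), so the click lies just before that. I'll back off to neutral (-42°) and test the support by lowering slightly.

```bash
python3 - <<'E'
from h import *
for z in(Z,.2491,.2486,.2481,.2476):
    q=np.array(arm.solve_ik([.4931,.0655,z],R0));q[5]=-42;arm.move_joints(q)
    t,f=rd(6);print(z,np.round(f,1),"tz %.3f"%t[2],np.round(arm.current_ee_pos(),4),arm.current_t())
    if f[2]>2:break
E
```

```text
0.2496 [ 0.3 -0.3 -3. ] tz 0.028 [0.493  0.0655 0.2496] 31.0667
0.2491 [ 0.1 -0.1 -3.7] tz -0.013 [0.493  0.0655 0.249 ] 31.4167
0.2486 [ 0.  -0.5 -3.9] tz -0.025 [0.493  0.0655 0.2486] 31.7667
0.2481 [-0.4 -1.  -2.5] tz -0.005 [0.4931 0.0655 0.2481] 32.1167
0.2476 [-0.9 -0.5  0.1] tz -0.004 [0.4931 0.0655 0.2477] 32.4667
```

```bash
python3 - <<'E'
from h import *
import cv2
for z in(.2472,):
    q=np.array(arm.solve_ik([.4931,.0655,z],R0));q[5]=-42;arm.move_joints(q)
    t,f=rd(6);print(z,np.round(f,1),"tz %.3f"%t[2],np.round(arm.current_ee_pos(),4),arm.current_t())
i=arm.snapshot("scene")[90:290,150:300,::-1];cv2.imwrite("pics/g2.png",cv2.resize(i,(450,600),interpolation=cv2.INTER_CUBIC))
E
```

```text
0.2472 [-1.1 -0.7  2.7] tz -0.017 [0.4932 0.0655 0.2473] 32.8167
```

View pics/g2.png

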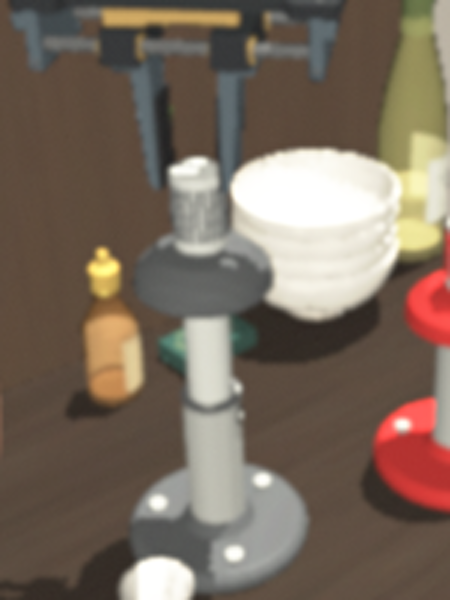

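The head is up, with something protruding at the sleeve's right side near (238,385)-(240,413). The fingers seem to hold the knob near its top, so I'll check the knob's height before letting go.

```bash
python3 - <<'E'
from h import *
import cv2
c=arm.get_calibration("scene");K,T=c["intrinsics"],np.linalg.inv(c["cam_to_world"])
def pr(p):
    v=K@(T@np.r_[p,1])[:3];v=v[:2]/v[2];return np.round((v-[150,90])*3,0)
for n,z in(("rim",.124),("win",.108),("shade under locked",.125+.080),("foot locked",.237),("top locked",.287),("tcp",.2473)):print(n,pr([.494,.061,z]))
print(arm.current_width())
t=arm.get_calibration("scene")["cam_to_world"][:2,3]
i=arm.snapshot("scene")[195:245,190:250,::-1];A=cv2.resize(i,(600,500),interpolation=cv2.INTER_CUBIC);cv2.imwrite("pics/g3.png",A)
E
```

```text
rim [212. 389.]
win [213. 408.]
shade under locked [206. 287.]
foot locked [203. 243.]
top locked [199. 171.]
tcp [202. 229.]
0.03249281114026388
```

View pics/g3.png

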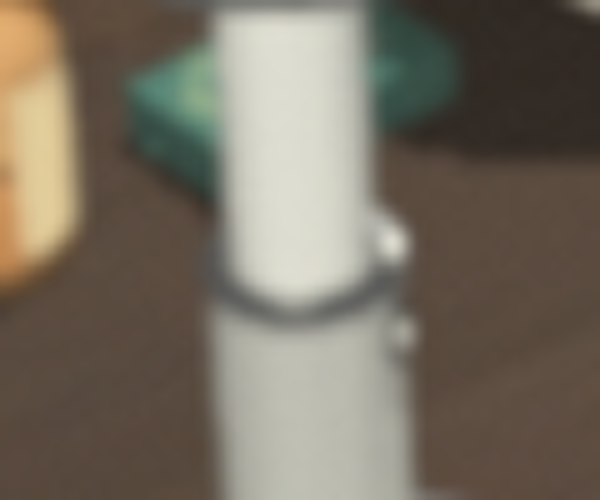

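The knob's foot and top (y≈245 and 165) match the locked prediction (243 and 171). A bright button stands out on the right of the sleeve at crop (400,335), which is window height. The force test also shows support, so I'll release and retreat.

```bash
python3 - <<'E'
from h import *
import cv2
q=np.array(arm.solve_ik([.4931,.0655,.2477],R0));q[5]=-42;arm.move_joints(q)
t,f=rd(6);print(f,t[2])
arm.grip(.085);print(arm.current_width(),arm.current_force())
arm.move_l([.4931,.0655,.34],feed=.1)
arm.move_l([.4931,.0655,.42],feed=.15);arm.sleep(1)
print(arm.current_t(),arm.current_force())
i=arm.snapshot("scene")[90:290,150:300,::-1];cv2.imwrite("pics/g4.png",cv2.resize(i,(450,600),interpolation=cv2.INTER_CUBIC))
E
```

```text
[-0.94323255 -0.09866928  1.11915755] -0.004392600009783111
0.08478899517101757 [-0.40724281 -0.40537938  0.07855847]
36.9417 [-0.68893237 -0.62264887 -0.3306316 ]
```

View pics/g4.png

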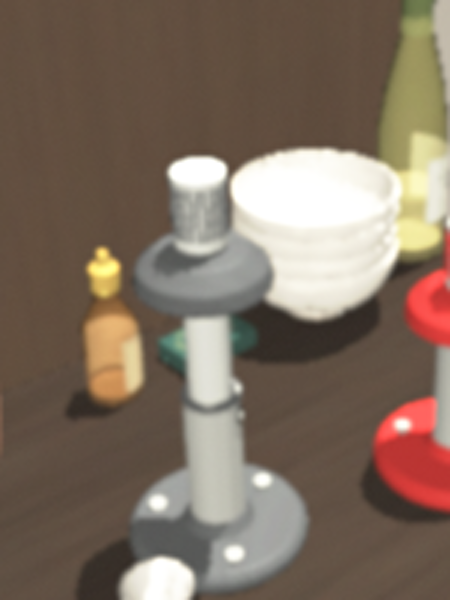

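The lamp stands up by itself, unchanged more than a second after release. The button is visible at (240,413), and the robot is clear of everything.

```bash
python3 -c "
from rig import arm
print(arm.sign_off(),arm.current_t())"
```

```text
the job is handed in; nothing more can be done
the job is handed in; nothing more can be done
```

The grey lamp's head is up, locked, and standing by itself, and I handed the job in at about 37 s of the 64 s allowed.

- **Lift:** I gripped the knob and drew it up until it met the firm stop, after 81 mm of travel.
- **Turn:** I turned it clockwise about 112°. The spring helped with up to 0.18 N m, then resistance rose to 0.12 N m. I stopped there and backed off 4° to neutral torque.
- **Support check before letting go:** Lowering the head by 2.4 mm moved the vertical force from −3 N to +2.7 N, so the lock was carrying it.
- **Check after letting go:** A picture taken over a second after release showed the head at the same height, where a locked head should be. A bright spot, taken to be the lock button, stood out at window height, and the bottle, matchbox and bowl near the lamp looked undisturbed. I did not take a final top view of the other bystanders, but the arm stayed above them.

**What was less clean:**
- The grasp was about 2 to 3 mm off the lamp's axis. The sideways load reached 18 N during the turn until I re-centred the gripper.
- The torque near the click rose gradually instead of in a sharp jump.
- I could not measure how far the button is out. That it is locked rests on the support check and on the head staying up.

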